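# Clear the pen off the stand and seat the dropper bottle

### The job

Someone left the ball pen lying across the opening of the white bottle stand. First lay the pen flat on the closed log book, then stand the blue-capped dropper bottle upright in the stand's round seat, set down gently on the seat's floor. Leave the red-capped dropper bottle where it stands.

Things in the scene. Friction and masses are not known exactly. Their poses are not given: they have to be found in the camera images.
- ball_pen: blue ball pen, lying flat across the seat opening on top of the stand, 140 long, 10 wide, 11 high; origin at mid-length on its underside, y along the pen, z up. about 12 g; it does not roll away when laid flat; pinch the barrel near the middle from above
- log_book: closed dark blue hardback log book lying flat on the worktop, fixed, 210 (its x) by 150 (its y), its upper cover 20 above the worktop (a pale paper label on it has a corner curled up, which does not carry or hinder anything); origin at the centre of its underside, z up
- stand: white square block 110 x 110 x 30 high, fixed to the worktop, with one round blind seat in the middle of its top, 47 wide with a 3 chamfer and 18 deep; origin at the centre of its underside, z up
- seat (a point): centre of the floor of the stand's seat, 12 above the worktop and 18 below the stand's top; z up
- blue_dropper: white plastic dropper bottle with a BLUE pointed cap, standing on the worktop: 94 tall over the cap, round body 31 in diameter from the underside up to 46 high, then a shoulder to 56 and a cap 19 wide; 35 to 70 g; origin at the centre of its underside, z up along the bottle
- red_dropper: the same dropper bottle with a RED pointed cap, standing on the worktop; not to be moved; origin at the centre of its underside, z up

How it is judged:
By the outcome, as a careful person would: the job done as asked, in the order asked, and still so for the second after the job is handed in, with the robot touching nothing.
It also fails if it takes over 64 s, if anything falls off the work surface, if the arm or the gripper's body presses on something with over 40 N, if the wrist force passes 120 N, or if a joint passes its speed limit or range.

### The arm

A 6-joint arm with a two-finger parallel gripper is mounted at the origin on a cart in front of the work surface, level with it; the furniture and walls round the work are solid. World frame = base frame: x ahead of the robot, y to its left, z up, the work surface at z = 0. Lengths are in m, angles in rad, forces in N, time in s.
With the tool pointing down it reaches from about 0.35 to 0.775 m from the base axis. Payload 7.3 kg.
Tool frame: the origin (TCP) lies on the centre line of the jaws, within the pads' length; the fingertips stand ahead of it and the grasp point (between the pads) lies 11 mm behind it (robot.nose_length is the z of the fingertips in the tool frame, in m); z points along the fingers, y is the line along which they close (so a half turn about z gives the same grasp; the last joint's range is limited). The gripper opens to 92 mm and grips with 3 to 60 N. Pads are 19 mm wide; open, the fingers measure 130 mm over their backs; the gripper's body (75 mm by 190 mm) begins 47 mm behind the grasp point.
Start: joints at [-1.411, 0.342, 1.524, -0, 1.275, -0.146], TCP at [0.158, -0.501, 0.235] pointing down, gripper open.
Joint ranges: [-2.53, 2.53], [-0.77, 2.02], [0.04, 2.7], [-1, 4.14], [0.28, 2.66], [-3.11, 3.11]. Speed limits (rad/s): [2.57, 2.57, 3.14, 3.14, 3.14, 3.14].

### API

Orientations are given as [roll, pitch, yaw] about the fixed x, y, z axes, in that order (R = Rz(yaw) Ry(pitch) Rx(roll)).
In Python, from cell import robot, cams gives the robot as it stands. The module is installed in compiled form; this text tells all that it offers.
- The arm moves only by the tool carry_out, never from a script. Its argument "deltas" is a list of rows, each a list of 7 numbers: the shift along the tool's x, y, z in cm, then the turn, a rotation vector about the tool's x, y, z in rad, then the opening, from 0 (shut) to 1 (fully open). A call has exactly 8 rows; each row shifts and turns the commanded pose from where the row before left it, along the tool's axes as they then stand; what a row does not reach is not made up. A row lasts 1/12 s, in which the tool goes at most 41.7 mm and 7.16 degrees, less where a joint would pass 70% of its speed; a pose out of reach is approached as far as the arm can. A call is refused whole if a number of a shift passes 4.17 or a number of a turn 0.125, either way. A call with a gripper value outside its range is refused whole. The fingers move at their own pace and stop on an object; "force" is the grip in N (left out, the last holds). Time passes only in rows, so rows that do not move let the fingers close, or fill a call up. It gives the time, the measured TCP pose, the force, the opening and the grip force at its end, in the units of the state.
- robot.observe(): the state, without advancing time (a new reading comes with each control period).
- cams.read_camera(name): name is "scene" or "top" or "wrist"; returns a dict with "image" (480x640x3 uint8, blue, green, red), "depth" (480x640 float32, m along the optical axis (not along the pixel's ray), 0 where there is no reading), "fx", "fy", "cx", "cy" (pixels), "world_to_cam" (4x4, takes a point from world to camera coordinates). Camera axes: x right, y up, looking along -z (the intrinsics and any distortion apply to the point x, -y, -z); pixel columns grow to the right and rows downward; lengths in m; the calibration is good to about 2 mm. The wrist camera is an equidistant fisheye: a pixel r from the principal point sees the ray r / f radians off the axis. A picture is of the moment at which its call begins.
- robot.hand_in(): hands the job in; it is judged then, once.
The state is a dict: "time": time; "qpos": joint angles; "qvel": joint speeds; "joint_efforts": joint torques, N m; "tool_pos": TCP position; "tool_rot": TCP orientation; "contact_force": force on the tool from outside, world axes, zero at the start; "torque": the same for the moment, N m; "opening": finger opening in m; "grip_force": force on a finger pad.
Only numpy, scipy, OpenCV 4.12 (cv2) and the standard library are available. Lean on these libraries where they do the work, as an engineer would, in place of code of your own. Each camera call takes 0.05 s, during which the arm holds its last target. There are 200 camera calls.

## Working session

There is one attempt and no reset: what is moved stays moved. The work goes in short steps, Python scripts to look and compute and a tool call to move; the robot and the scene stay as the last step left them, time stands still between calls to the robot, and variables do not carry over. Pictures are saved under pics/ and viewed, at most 10 in all, crops included, and the job is handed in when it is done.

Besides the shell and the picture viewer there is one more tool, called after "Call:" by a JSON object that holds its "method" and its "body". carry_out: Moves the arm, as the interface text tells. Its arguments: {"type":"object","properties":{"deltas":{"type":"array","items":{"type":"array","items":{"type":"number"}}},"force":{"type":"number"}},"required":["deltas"]}

```bash
mkdir -p pics; cat > h.py <<'E'
import numpy as np, cv2
from cell import robot, cams
def grab(n,save=None):
    d=cams.read_camera(n)
    if save: cv2.imwrite('pics/'+save,d['image'])
    return d
def world(d,u,v,depth=None,z=None):
    u=np.atleast_1d(u).astype(float);v=np.atleast_1d(v).astype(float)
    r=np.stack([(u-d['cx'])/d['fx'],-(v-d['cy'])/d['fy'],-np.ones_like(u)],1)
    T=np.linalg.inv(d['world_to_cam']);o=T[:3,3];w=r@T[:3,:3].T
    s=depth if depth is not None else (z-o[2])/w[:,2]
    return o+w*np.reshape(s,(-1,1))
E
python3 - <<'E'
from h import *
print(robot.observe(),robot.nose_length)
a=grab('top','top1.png');b=grab('scene','sc1.png')
for d in(a,b):print(d['fx'],d['cx'],d['cy'],d['world_to_cam'])
np.savez('m1.npz',ti=a['image'],td=a['depth'],si=b['image'],sd=b['depth'])
E
```

```text
{'time': 0.0, 'qpos': array([-1.41100298e+00,  3.42701068e-01,  1.52505649e+00,  4.66109379e-05,
        1.27537612e+00, -1.46001942e-01]), 'qvel': array([ 0.0004487 ,  0.00092189,  0.00151873,  0.0004356 , -0.00105675,
       -0.00070762]), 'joint_efforts': array([ 8.96060264e-04, -4.31234372e+01, -2.44217134e+01,  7.18402304e-02,
        5.59386739e-02, -1.10054689e-04]), 'tool_pos': array([ 0.1580206 , -0.50022954,  0.23404241]), 'tool_rot': array([-3.14007451e+00, -2.68289960e-04,  3.05781483e-01]), 'contact_force': array([-0.16404787, -0.35285105,  0.06115535]), 'torque': array([-0.00532648, -0.01490561,  0.01943573]), 'grip_force': 0.0, 'opening': 0.09173923924313791} 0.008
617.9213472536338 309.5204553049495 239.18478113638278 [[ 2.25185184e-03 -9.99996994e-01 -9.70594295e-04 -2.61022789e-02]
 [ 9.88611613e-01  2.08016287e-03  1.50475087e-01 -5.13797890e-01]
 [-1.50472615e-01 -1.29838839e-03  9.88613325e-01 -1.43106785e+00]
 [ 0.00000000e+00  0.00000000e+00  0.00000000e+00  1.00000000e+00]]
595.9224505550576 323.4380026899704 239.88363882521233 [[-0.67796348 -0.73494153  0.015049    0.32687238]
 [ 0.52833133 -0.47293276  0.70512453 -0.32239979]
 [-0.51110813  0.48599954  0.70892378 -0.92064976]
 [ 0.          0.          0.          1.        ]]
```

View pics/top1.png

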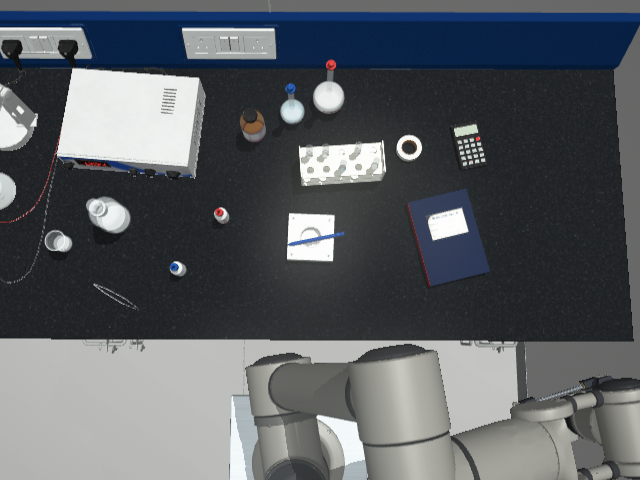

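View pics/sc1.png

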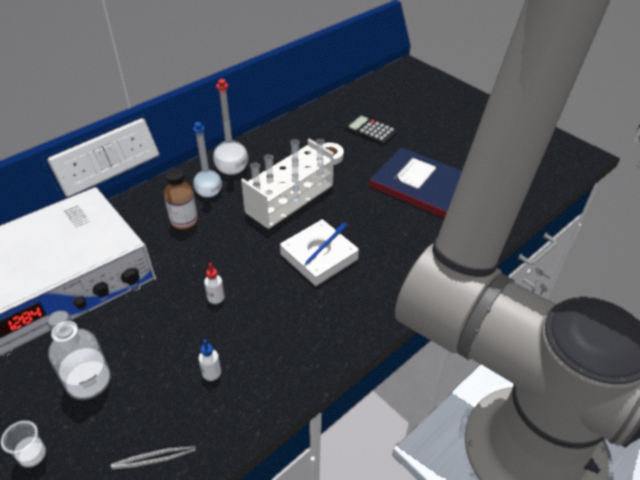

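The top view shows the stand at (311,237) with the pen across it, the book at (448,237), the blue bottle at (177,269) and the red at (221,215). A tube rack stands at (342,163), behind the stand.

```bash
cat > m.py <<'E'
from h import *
t=grab('top');s=grab('scene')
def blob(d,box,f,lab):
    x0,y0,x1,y1=box;im=d['image'][y0:y1,x0:x1].astype(int);B,G,R=im[...,0],im[...,1],im[...,2]
    m=f(B,G,R).astype(np.uint8);n,l,st,c=cv2.connectedComponentsWithStats(m)
    i=1+np.argmax(st[1:,4]);v,u=np.nonzero(l==i);u=u+x0;v=v+y0
    r=cv2.minAreaRect(np.stack([u,v],1).astype(np.float32))
    print(lab,st[i,4],'px',u.mean().round(1),v.mean().round(1),[np.round(k,1) for k in r]);return u,v,r
blue=lambda B,G,R:(B>R+50)&(B>90)
white=lambda B,G,R:(R>150)&(G>150)
book=lambda B,G,R:(B>R+20)&(B>50)
def rp(d,r,z):
    p=cv2.boxPoints(r);w=world(d,p[:,0],p[:,1],z=z);c=w.mean(0);e=w[1]-w[0];f=w[2]-w[1]
    print('  rect centre',c.round(4),'sides',np.linalg.norm(e).round(4),np.degrees(np.arctan2(e[1],e[0])).round(1),np.linalg.norm(f).round(4),np.degrees(np.arctan2(f[1],f[0])).round(1))
u,v,r=blob(t,(280,225,350,252),blue,'pen');rp(t,r,.0355)
d=t['depth'][v,u];print('  z',np.median(world(t,u,v,depth=d)[:,2]))
u,v,r=blob(t,(280,205,345,270),white,'stand')
# include pen pixels
w=world(t,u,v,depth=t['depth'][v,u]);rp(t,r,.03);print('  z',np.median(w[:,2]))
u,v,r=blob(t,(400,180,500,295),book,'book');rp(t,r,.02);print('  z',np.median(world(t,u,v,depth=t['depth'][v,u])[:,2]))
for lab,bt,bs,f in(('blue',(160,250,195,285),(190,330,230,385),blue),('red',(205,200,235,230),(200,255,230,310),lambda B,G,R:(R>B+60)&(R>100))):
    P=[]
    for d,b in((t,bt),(s,bs)):
        u,v,r=blob(d,b,f,lab);w=world(d,u,v,depth=d['depth'][v,u]);print('  depth cloud',np.median(w,0).round(4),w[w[:,2].argmax()].round(4))
        T=np.linalg.inv(d['world_to_cam']);o=T[:3,3];k=world(d,u.mean(),v.mean(),z=0)[0]-o;P.append((o,k/np.linalg.norm(k)))
    A=sum(np.eye(3)-np.outer(k,k) for o,k in P);bb=sum((np.eye(3)-np.outer(k,k))@o for o,k in P);print('  tri',np.linalg.solve(A,bb).round(4))
    u,v,r=blob(s,bs,lambda B,G,R:(R>120)&(abs(B-R)<40),'body');w=world(s,u,v,depth=s['depth'][v,u]);print('  body',w.mean(0).round(4),w[:,2].min(),w[:,2].max())
E
python3 m.py
```

```text
pen 185 px 316.3 238.4 [array([315.1, 238.6]), array([ 3.5, 57.3]), np.float64(78.7)]
  rect centre [ 0.5159 -0.0384  0.0355] sides 0.1367 -78.4 0.0085 -169.2
  z 0.03808971468286293
stand 1122 px 309.0 225.8 [array([311., 228.]), array([30., 46.]), np.float64(90.0)]
  rect centre [ 0.5425 -0.0285  0.03  ] sides 0.1108 -89.9 0.073 179.8
  z 0.028152069159357862
book 4254 px 448.9 240.0 [array([448.7, 236.5]), array([88. , 60.9]), np.float64(74.8)]
  rect centre [ 0.525  -0.3604  0.02  ] sides 0.1497 -74.5 0.2133 -167.1
  z 0.019296409466534437
blue 52 px 173.5 266.4 [array([173.5, 266.5]), array([7., 7.]), np.float64(90.0)]
  depth cloud [0.4436 0.288  0.0741] [0.4457 0.2904 0.0917]
blue 135 px 206.1 347.8 [array([205.5, 347.5]), array([14.1, 11.3]), np.float64(45.0)]
  depth cloud [0.4441 0.2915 0.0725] [0.4434 0.2911 0.0971]
  tri [0.4454 0.29   0.0722]
body 434 px 209.7 365.2 [array([210.1, 365.1]), array([27.9, 19.6]), np.float64(76.0)]
  body [0.4357 0.2959 0.0394] -0.003708144932948021 0.8750833992735875
red 48 px 218.6 211.5 [array([218.7, 211.6]), array([7.2, 6.7]), np.float64(26.6)]
  depth cloud [0.5726 0.1872 0.0722] [ 0.2927 -0.0269  1.4921]
red 106 px 211.1 271.5 [array([211.7, 270.6]), array([10.4, 13.8]), np.float64(20.6)]
  depth cloud [0.5735 0.191  0.0725] [-0.0786  0.5352  0.8751]
  tri [0.5749 0.1889 0.0721]
body 384 px 213.9 288.7 [array([213.1, 288.8]), array([26.9, 17.3]), np.float64(85.9)]
  body [0.5651 0.1959 0.039 ] -0.0034706411251337332 0.8750833992735875
```

Call:
{"method": "carry_out", "body": {"deltas": [[3, -2.09, 0, 0, 0, 0, 1], [3, -2.09, 0, 0, 0, 0, 1], [3, -2.09, 0, 0, 0, 0, 1], [3, -2.09, 0, 0, 0, 0, 1], [3, -2.09, 0, 0, 0, 0, 1], [3, -2.09, 0, 0, 0, 0, 1], [3, -2.09, 0, 0, 0, 0, 1], [3, -2.09, 0, 0, 0, 0, 1]]}}

```text
time: 0.87
tool_pos: [0.3373, -0.2674, 0.2348]
tool_rot: [3.141, -0.0, 0.305]
contact_force: [0.2, -1.6, -0.4]
opening: 0.0918
grip_force: 0.0
```

Call:
{"method": "carry_out", "body": {"deltas": [[3, -2.09, 0, 0, 0, 0, 1], [3, -2.09, 0, 0, 0, 0, 1], [3, -2.09, 0, 0, 0, 0, 1], [3, -2.09, 0, 0, 0, 0, 1], [3, -2.09, 0, 0, 0, 0, 1], [3, -2.09, 0, 0, 0, 0, 1], [3, -2.09, 0, 0, 0, 0, 1], [3, -2.09, 0, 0, 0, 0, 1]]}}

```text
time: 1.53
tool_pos: [0.5159, -0.0355, 0.2346]
tool_rot: [3.141, 0.0, 0.306]
contact_force: [0.0, -1.0, 0.4]
opening: 0.0915
grip_force: 0.0
```

Call:
{"method": "carry_out", "body": {"deltas": [[0, 0, 0, 0, 0, -0.122, 1], [0, 0, 0, 0, 0, -0.122, 1], [0, 0, 0, 0, 0, -0.122, 1], [0, 0, 0, 0, 0, -0.122, 1], [0, 0, 0, 0, 0, -0.122, 1], [0, 0, 0, 0, 0, -0.122, 1], [0, 0, 0, 0, 0, -0.122, 1], [0, 0, 0, 0, 0, -0.122, 1]]}}

```text
time: 2.2
tool_pos: [0.515, -0.0372, 0.2345]
tool_rot: [-3.141, 0.0, 1.288]
contact_force: [0.3, 0.3, -0.8]
opening: 0.0919
grip_force: 0.0
```

Call:
{"method": "carry_out", "body": {"deltas": [[0, 0, 0, 0, 0, -0.122, 1], [0, 0, 0, 0, 0, -0.122, 1], [0, 0, 0, 0, 0, -0.122, 1], [0, 0, 0, 0, 0, -0.122, 1], [0, 0, 0, 0, 0, 0, 1], [0, 0, 0, 0, 0, 0, 1], [0, 0, 0, 0, 0, 0, 1], [0, 0, 0, 0, 0, 0, 1]]}}

```text
time: 2.87
tool_pos: [0.5151, -0.0373, 0.2346]
tool_rot: [-3.141, 0.0, 1.767]
contact_force: [-0.6, 0.1, -0.5]
opening: 0.0919
grip_force: 0.0
```

```bash
python3 - <<'E'
from h import *
w=grab('wrist','w1.png');print({k:w[k] for k in('fx','fy','cx','cy','world_to_cam')});print(robot.observe()['tool_pos'],robot.observe()['tool_rot'])
E
```

```text
{'fx': 371.64829954431775, 'fy': 371.64829954431775, 'cx': 315.98357939862717, 'cy': 238.9262797808721, 'world_to_cam': array([[ 9.80614016e-01,  1.95949324e-01,  1.21374857e-04,
        -4.96805060e-01],
       [-1.87753585e-01,  9.39775945e-01, -2.85604209e-01,
         1.68268630e-01],
       [-5.60780169e-02,  2.80044701e-01,  9.58347652e-01,
        -3.50995105e-01],
       [ 0.00000000e+00,  0.00000000e+00,  0.00000000e+00,
         1.00000000e+00]])}
[ 0.51512172 -0.03725637  0.23466322] [-3.14151547e+00  2.00112431e-05  1.76784781e+00]
```

View pics/w1.png

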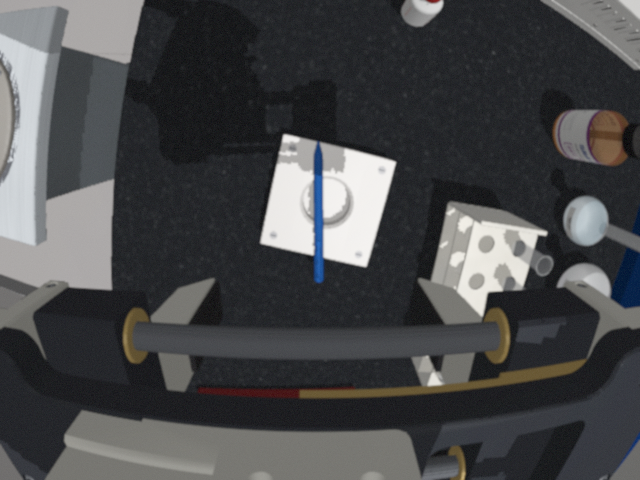

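The wrist view shows the pen running from (319,142) to (319,282). The stand corners are near (283,134), (397,161), (366,267) and (261,243), and the seat is at (327,200). The rack is to the right at about (485,255), so I'll check clearance to it.

```bash
cat >> h.py <<'E'
def wray(d,u,v):
    u=np.atleast_1d(u).astype(float)-d['cx'];v=np.atleast_1d(v).astype(float)-d['cy']
    r=np.hypot(u,v);th=r/d['fx'];k=np.where(r>0,np.sin(th)/np.maximum(r,1e-9),0)
    c=np.stack([u*k,-v*k,-np.cos(th)],1);T=np.linalg.inv(d['world_to_cam']);return T[:3,3],c@T[:3,:3].T
def wz(d,u,v,z):
    o,w=wray(d,u,v);return o+w*((z-o[2])/w[:,2])[:,None]
E
python3 - <<'E'
from h import *
d=grab('wrist');im=d['image'].astype(int);B,G,R=im[...,0],im[...,1],im[...,2]
m=((B>R+50)&(B>90)).astype(np.uint8);m[:,:250]=0;m[:,380:]=0;m[300:]=0
v,u=np.nonzero(m);p=wz(d,u,v,.0355);
c=p.mean(0);U,S,V=np.linalg.svd(p-c,full_matrices=False);s=(p-c)@V[0];e=[c+V[0]*s.min(),c+V[0]*s.max()]
print('pen ends',np.round(e,4),'mid',(e[0]+e[1])/2,'len',np.ptp(s),np.degrees(np.arctan2(V[0,1],V[0,0])))
m=((R>110)&(abs(B-R)<40)).astype(np.uint8)|m;m[:,:240]=0;m[:,410:]=0;m[275:]=0;m[:120]=0
n,l,st,_=cv2.connectedComponentsWithStats(m);i=1+np.argmax(st[1:,4]);cs,_=cv2.findContours((l==i).astype(np.uint8),0,1)
h=cv2.convexHull(max(cs,key=len))[:,0];w=wz(d,h[:,0],h[:,1],.03)[:,:2].astype(np.float32);print('stand',cv2.minAreaRect(w))
w=wz(d,[283,397,366,261],[134,161,267,243],.03);print(w.round(4),w.mean(0))
t=grab('top');x0,y0,x1,y1=290,135,395,190
v,u=np.mgrid[y0:y1,x0:x1];v=v.ravel();u=u.ravel();p=world(t,u,v,depth=t['depth'][v,u]);q=p[p[:,2]>.015];print('rack z95',np.percentile(q[:,2],95),'x',np.percentile(q[:,0],[0,1,5]),'y',np.percentile(q[:,1],[1,99]), 'zmax',q[:,2].max())
for nm,(x0,y0,x1,y1) in dict(bottle=(85,195,135,235)).items():
    v,u=np.mgrid[y0:y1,x0:x1];v=v.ravel();u=u.ravel();p=world(t,u,v,depth=t['depth'][v,u]);q=p[(p[:,2]>.015)&(p[:,2]<.5)];print(nm,np.percentile(q,[1,50,99],axis=0).round(3))
E
```

```text
pen ends [[ 0.5311 -0.1089  0.0355]
 [ 0.5024  0.0279  0.0355]] mid [ 0.51676894 -0.04050954  0.0355    ] len 0.13979310569555142 101.8232300225684
stand ((0.522261917591095, -0.037413276731967926), (0.13160423934459686, 0.11254792660474777), 88.08036804199219)
[[ 0.469   0.0291  0.03  ]
 [ 0.5811  0.0262  0.03  ]
 [ 0.5761 -0.0855  0.03  ]
 [ 0.4665 -0.0811  0.03  ]] [ 0.52317545 -0.02783861  0.03      ]
rack z95 0.5876540916757622 x [0.29266882 0.50637508 0.50977675] y [-0.1982473   0.00299952] zmax 1.4920611955562744
bottle [[0.531 0.412 0.017]
 [0.559 0.436 0.103]
 [0.6   0.478 0.174]]
```

```bash
python3 - <<'E'
from h import *
t=grab('top');m=np.load('m1.npz');D=m['td']
x0,y0,x1,y1=290,135,395,192
v,u=np.mgrid[y0:y1,x0:x1];v=v.ravel();u=u.ravel();p=world(t,u,v,depth=D[v,u]);q=p[(p[:,2]>.012)&(p[:,2]<.3)]
for lo,hi in((.012,.04),(.04,.07),(.07,.1),(.1,.3)):
    k=q[(q[:,2]>lo)&(q[:,2]<hi)]; print(lo,hi,len(k),np.percentile(k[:,:2],[1,99],axis=0).round(3) if len(k) else '', k[:,2].max() if len(k) else '')
E
```

```text
0.012 0.04 330 [[ 0.654 -0.199]
 [ 0.737 -0.005]] 0.039999194402034144
0.04 0.07 299 [[ 0.654 -0.199]
 [ 0.738 -0.004]] 0.0699868736957725
0.07 0.1 2051 [[ 0.657 -0.199]
 [ 0.738 -0.002]] 0.09979384912045308
0.1 0.3 254 [[ 0.67  -0.185]
 [ 0.727 -0.016]] 0.12799260044634986
```

Call:
{"method": "carry_out", "body": {"deltas": [[-0.35, 0.1, 3, 0, 0, -0.009, 0.5], [0, 0, 3, 0, 0, 0, 0.5], [0, 0, 3, 0, 0, 0, 0.5], [0, 0, 3, 0, 0, 0, 0.5], [0, 0, 3, 0, 0, 0, 0.5], [0, 0, 1.5, 0, 0, 0, 0.5], [0, 0, 1, 0, 0, 0, 0.5], [0, 0, 0.5, 0, 0, 0, 0.5]]}}

```text
time: 3.73
tool_pos: [0.5163, -0.0404, 0.0535]
tool_rot: [-3.14, -0.001, 1.778]
contact_force: [0.1, -0.7, 0.3]
opening: 0.0469
grip_force: 0.0
```

Call:
{"method": "carry_out", "body": {"deltas": [[0, 0, 0.5, 0, 0, 0, 0.5], [0, 0, 0.3, 0, 0, 0, 0.5], [0, 0, 0.16, 0, 0, 0, 0.5], [0, 0, 0, 0, 0, 0, 0.5], [0, 0, 0, 0, 0, 0, 0.5], [0, 0, 0, 0, 0, 0, 0.5], [0, 0, 0, 0, 0, 0, 0.5], [0, 0, 0, 0, 0, 0, 0.5]]}}

```text
time: 4.4
tool_pos: [0.517, -0.0405, 0.0454]
tool_rot: [3.141, 0.0, 1.779]
contact_force: [-0.1, -0.7, -0.1]
opening: 0.0462
grip_force: 0.0
```

```bash
python3 - <<'E'
from h import *
w=grab('wrist','w2.png')
E
```

```text
(no output)
```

View pics/w2.png

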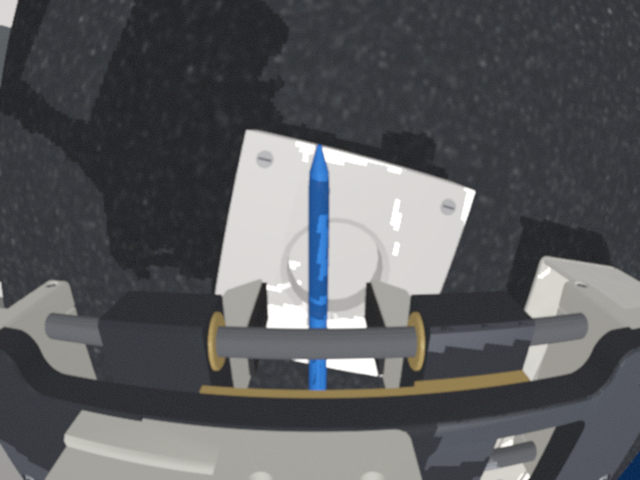

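The pen at column 318 is centred between the fingers. I need 5 mm more down, then close.

Call:
{"method": "carry_out", "body": {"deltas": [[0, 0, 0.3, 0, 0, 0, 0.5], [0, 0, 0.2, 0, 0, 0, 0.5], [0, 0, 0, 0, 0, 0, 0.5], [0, 0, 0, 0, 0, 0, 0.25], [0, 0, 0, 0, 0, 0, 0], [0, 0, 0, 0, 0, 0, 0], [0, 0, 0, 0, 0, 0, 0], [0, 0, 0, 0, 0, 0, 0]], "force": 10}}

```text
time: 5.12
tool_pos: [0.5169, -0.0405, 0.0402]
tool_rot: [3.141, 0.0, 1.779]
contact_force: [-0.1, -0.1, 0.2]
opening: 0.0168
grip_force: 0.0
```

Call:
{"method": "carry_out", "body": {"deltas": [[0, 0, 0, 0, 0, 0, 0], [0, 0, 0, 0, 0, 0, 0], [0, 0, 0, 0, 0, 0, 0], [0, 0, -0.5, 0, 0, 0, 0], [0, 0, -1, 0, 0, 0, 0], [0, 0, -1.5, 0, 0, 0, 0], [0, 0, -2, 0, 0, 0, 0], [0, 0, -2, 0, 0, 0, 0]]}}

```text
time: 5.78
tool_pos: [0.5166, -0.0405, 0.1115]
tool_rot: [-3.141, 0.0, 1.779]
contact_force: [0.3, 0.0, 0.1]
opening: 0.0094
grip_force: 10.0
```

Call:
{"method": "carry_out", "body": {"deltas": [[-3.93, -0.72, 0, 0, 0, 0, 0], [-3.93, -0.72, 0, 0, 0, 0, 0], [-3.93, -0.72, 0, 0, 0, 0, 0], [-3.93, -0.72, 0, 0, 0, 0, 0], [-3.93, -0.72, 0, 0, 0, 0, 0], [-3.93, -0.72, 0, 0, 0, 0, 0], [-3.93, -0.72, 0, 0, 0, 0, 0], [-3.93, -0.72, 0, 0, 0, 0, 0]]}}

```text
time: 6.45
tool_pos: [0.5251, -0.3621, 0.1113]
tool_rot: [3.141, 0.001, 1.779]
contact_force: [0.9, 0.6, 0.1]
opening: 0.0095
grip_force: 10.0
```

Call:
{"method": "carry_out", "body": {"deltas": [[0, 0, 0, 0, 0, 0.118, 0], [0, 0, 0, 0, 0, 0.118, 0], [0, 0, 0, 0, 0, 0.118, 0], [0, 0, 0, 0, 0, 0.118, 0], [0, 0, 0, 0, 0, 0.118, 0], [0, 0, 0, 0, 0, 0.118, 0], [0, 0, 0, 0, 0, 0.118, 0], [0, 0, 0, 0, 0, 0.118, 0]]}}

```text
time: 7.12
tool_pos: [0.5254, -0.3601, 0.1112]
tool_rot: [3.141, 0.0, 0.829]
contact_force: [0.2, 0.0, 0.1]
opening: 0.0094
grip_force: 10.0
```

Call:
{"method": "carry_out", "body": {"deltas": [[0, 0, 0, 0, 0, 0.118, 0], [0, 0, 0, 0, 0, 0.118, 0], [0, 0, 0, 0, 0, 0.118, 0], [0, 0, 0, 0, 0, 0.118, 0], [0, 0, 0, 0, 0, 0.118, 0], [0, 0, 0, 0, 0, 0, 0], [0, 0, 0, 0, 0, 0, 0], [0, 0, 0, 0, 0, 0, 0]]}}

```text
time: 7.78
tool_pos: [0.5254, -0.36, 0.1106]
tool_rot: [3.141, -0.0, 0.248]
contact_force: [-0.6, -0.2, 1.5]
opening: 0.0098
grip_force: 10.0
```

```bash
python3 - <<'E'
from h import *
w=grab('wrist','w3.png');o=robot.observe();print(o['tool_pos'],o['tool_rot'],o['opening'])
E
```

```text
[ 0.52540226 -0.36003047  0.11051152] [ 3.14127292e+00 -1.56763551e-04  2.47568437e-01] 0.009096525191920897
```

View pics/w3.png

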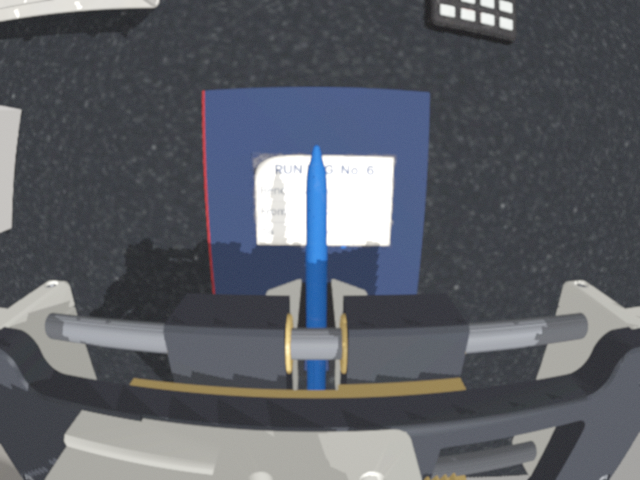

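The pen is held level, in line with the book and centred over it. I'll lower it slowly.

Call:
{"method": "carry_out", "body": {"deltas": [[0, 0, 2, 0, 0, 0, 0], [0, 0, 2, 0, 0, 0, 0], [0, 0, 1.5, 0, 0, 0, 0], [0, 0, 1, 0, 0, 0, 0], [0, 0, 0.6, 0, 0, 0, 0], [0, 0, 0.4, 0, 0, 0, 0], [0, 0, 0.2, 0, 0, 0, 0], [0, 0, 0.2, 0, 0, 0, 0]]}}

```text
time: 8.5
tool_pos: [0.5258, -0.3604, 0.0317]
tool_rot: [3.14, -0.001, 0.245]
contact_force: [0.6, 0.1, -0.7]
opening: 0.0093
grip_force: 10.0
```

Call:
{"method": "carry_out", "body": {"deltas": [[0, 0, 0.1, 0, 0, 0, 0], [0, 0, 0, 0, 0, 0, 0], [0, 0, 0, 0, 0, 0, 0], [0, 0, 0, 0, 0, 0, 0], [0, 0, 0, 0, 0, 0, 0], [0, 0, 0, 0, 0, 0, 0], [0, 0, 0, 0, 0, 0, 0], [0, 0, 0, 0, 0, 0, 0]]}}

```text
time: 9.17
tool_pos: [0.5254, -0.36, 0.0302]
tool_rot: [3.141, -0.0, 0.245]
contact_force: [0.4, 0.1, -0.7]
opening: 0.0091
grip_force: 10.0
```

Call:
{"method": "carry_out", "body": {"deltas": [[0, 0, 0, 0, 0, 0, 0.2], [0, 0, 0, 0, 0, 0, 0.3], [0, 0, 0, 0, 0, 0, 0.4], [0, 0, 0, 0, 0, 0, 0.4], [0, 0, -0.5, 0, 0, 0, 0.4], [0, 0, -1, 0, 0, 0, 0.4], [0, 0, -2, 0, 0, 0, 0.4], [0, 0, -3, 0, 0, 0, 0.4]]}}

```text
time: 9.83
tool_pos: [0.5242, -0.3591, 0.0942]
tool_rot: [-3.138, 0.003, 0.245]
contact_force: [0.5, -0.2, 1.2]
opening: 0.0369
grip_force: 0.0
```

Call:
{"method": "carry_out", "body": {"deltas": [[0, 0, -4, 0, 0, 0, 0.6], [0, 0, -4, 0, 0, 0, 0.6], [0, 0, -4, 0, 0, 0, 0.6], [0, 0, 0, 0, 0, 0, 0.6], [0, 0, 0, 0, 0, 0, 0.6], [0, 0, 0, 0, 0, 0, 0.6], [0, 0, 0, 0, 0, 0, 0.6], [0, 0, 0, 0, 0, 0, 0.6]]}}

```text
time: 10.5
tool_pos: [0.5248, -0.3595, 0.2135]
tool_rot: [-3.139, 0.002, 0.245]
contact_force: [-0.4, 0.9, -0.5]
opening: 0.0554
grip_force: 0.0
```

```bash
python3 - <<'E'
from h import *
d=grab('wrist','w4.png');o=robot.observe();print(o['tool_pos'],o['tool_rot'],o['qpos'])
im=d['image'].astype(int);B,G,R=im[...,0],im[...,1],im[...,2]
m=((B>R+80)&(B>140)).astype(np.uint8);m[330:]=0;n,l,st,c=cv2.connectedComponentsWithStats(m);i=1+np.argmax(st[1:,4]);v,u=np.nonzero(l==i);p=wz(d,u,v,.026);print(st[i],p.min(0),p.max(0))
E
```

```text
[ 0.52490351 -0.35962299  0.21361127] [-3.13929904e+00  1.64664696e-03  2.44753235e-01] [-7.21009727e-01  5.66340424e-01  1.21934496e+00 -5.08942191e-05
  1.35873032e+00  6.05046035e-01]
[314 137   8 103 742] [ 0.50074262 -0.36899697  0.026     ] [ 0.59354646 -0.34310619  0.026     ]
```

View pics/w4.png

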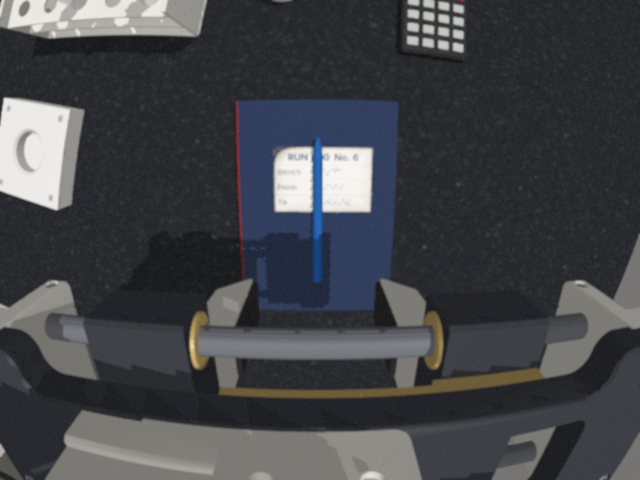

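The pen lies flat on the book, from (318,138) to (318,282). Next I travel to the blue bottle with the same yaw.

Call:
{"method": "carry_out", "body": {"deltas": [[0.5, -4.06, 0, 0, 0, 0, 0.7], [0.5, -4.06, 0, 0, 0, 0, 0.7], [0.5, -4.06, 0, 0, 0, 0, 0.7], [0.5, -4.06, 0, 0, 0, 0, 0.7], [0.5, -4.06, 0, 0, 0, 0, 0.7], [0.5, -4.06, 0, 0, 0, 0, 0.7], [0.5, -4.06, 0, 0, 0, 0, 0.7], [0.5, -4.06, 0, 0, 0, 0, 0.7]]}}

```text
time: 11.22
tool_pos: [0.4845, -0.0334, 0.2145]
tool_rot: [-3.141, 0.001, 0.244]
contact_force: [0.1, -0.1, -0.5]
opening: 0.064
grip_force: 0.0
```

Call:
{"method": "carry_out", "body": {"deltas": [[0.5, -4.06, 0, 0, 0, 0, 0.7], [0.5, -4.06, 0, 0, 0, 0, 0.7], [0.5, -4.06, 0, 0, 0, 0, 0.7], [0.5, -4.06, 0, 0, 0, 0, 0.7], [0.5, -4.06, 0, 0, 0, 0, 0.7], [0.5, -4.06, 0, 0, 0, 0, 0.7], [0.5, -4.06, 0, 0, 0, 0, 0.7], [0.5, -4.06, 0, 0, 0, 0, 0.7]]}}

```text
time: 11.88
tool_pos: [0.4446, 0.2915, 0.2144]
tool_rot: [3.141, 0.001, 0.245]
contact_force: [0.9, -0.4, 0.2]
opening: 0.0643
grip_force: 0.0
```

Call:
{"method": "carry_out", "body": {"deltas": [[0, 0, 0, 0, 0, 0, 0.7], [0, 0, 0, 0, 0, 0, 0.7], [0, 0, 0, 0, 0, 0, 0.7], [0, 0, 0, 0, 0, 0, 0.7], [0, 0, 0, 0, 0, 0, 0.7], [0, 0, 0, 0, 0, 0, 0.7], [0, 0, 0, 0, 0, 0, 0.7], [0, 0, 0, 0, 0, 0, 0.7]]}}

```text
time: 12.55
tool_pos: [0.4458, 0.289, 0.2152]
tool_rot: [3.142, -0.0, 0.244]
contact_force: [0.5, -0.6, -0.0]
opening: 0.0644
grip_force: 0.0
```

```bash
python3 - <<'E'
from h import *
d=grab('wrist','w5.png');o=robot.observe();print(o['tool_pos'],o['tool_rot'],o['qpos'])
im=d['image'].astype(int);B,G,R=im[...,0],im[...,1],im[...,2]
m=((B>R+50)&(B>90)).astype(np.uint8);m[330:]=0;n,l,st,c=cv2.connectedComponentsWithStats(m);i=1+np.argmax(st[1:,4]);print(st[i],c[i],wz(d,*c[i],.072))
t=grab('top');im=t['image'][195:300,400:510].astype(int);B,G,R=im[...,0],im[...,1],im[...,2];v,u=np.nonzero((B>R+100)&(B>140));print('pen top',len(u),world(t,u+400,v+195,z=.026).min(0),world(t,u+400,v+195,z=.026).max(0))
im=t['image'].astype(int)
s=im[205:272,280:345];m=((s[...,2]>150)&(s[...,1]>150)).astype(np.uint8);v,u=np.nonzero(m);r=cv2.minAreaRect(np.stack([u+280,v+205],1).astype(np.float32));p=cv2.boxPoints(r);w=world(t,p[:,0],p[:,1],z=.03);print('stand',w.round(4),w.mean(0))
E
```

```text
[0.44574738 0.28916102 0.21518171] [ 3.14154605e+00 -1.13977707e-04  2.43959601e-01] [ 4.31215724e-01  3.69893011e-01  1.53848391e+00 -7.10134714e-05
  1.23311243e+00  1.75807598e+00]
[305 215  22  24 410] [315.31463415 226.44878049] [[0.44533012 0.28861196 0.072     ]]
pen top 127 [ 0.46148983 -0.37720754  0.026     ] [ 0.59028833 -0.34256002  0.026     ]
stand [[ 0.467   0.0299  0.03  ]
 [ 0.5798  0.0268  0.03  ]
 [ 0.576  -0.0844  0.03  ]
 [ 0.4633 -0.08    0.03  ]] [ 0.52148626 -0.02689696  0.03      ]
```

View pics/w5.png

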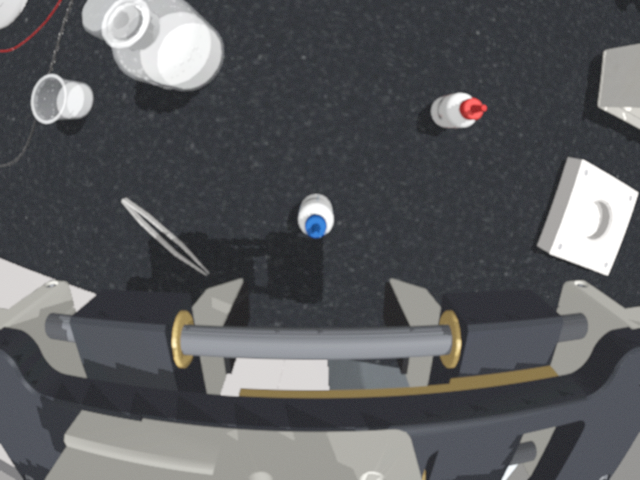

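The blue cap at (315,226) puts the bottle axis at (0.445, 0.289), under the tool; the neighbours are clear. Descending 17.6 cm.

Call:
{"method": "carry_out", "body": {"deltas": [[0, 0, 3, 0, 0, 0, 0.7], [0, 0, 3, 0, 0, 0, 0.7], [0, 0, 3, 0, 0, 0, 0.7], [0, 0, 3, 0, 0, 0, 0.7], [0, 0, 2, 0, 0, 0, 0.7], [0, 0, 1, 0, 0, 0, 0.7], [0, 0, 0.8, 0, 0, 0, 0.7], [0, 0, 0.6, 0, 0, 0, 0.7]]}}

```text
time: 13.32
tool_pos: [0.446, 0.2898, 0.051]
tool_rot: [-3.142, -0.001, 0.245]
contact_force: [0.7, -0.3, 0.3]
opening: 0.0643
grip_force: 0.0
```

Call:
{"method": "carry_out", "body": {"deltas": [[0, 0, 0.6, 0, 0, 0, 0.7], [0, 0, 0.4, 0, 0, 0, 0.7], [0, 0, 0.2, 0, 0, 0, 0.7], [0, 0, 0, 0, 0, 0, 0.6], [0, 0, 0, 0, 0, 0, 0.5], [0, 0, 0, 0, 0, 0, 0.4], [0, 0, 0, 0, 0, 0, 0.4], [0, 0, 0, 0, 0, 0, 0.4]], "force": 12}}

```text
time: 13.98
tool_pos: [0.4457, 0.2897, 0.0394]
tool_rot: [-3.142, -0.001, 0.245]
contact_force: [0.1, -0.3, -0.7]
opening: 0.0377
grip_force: 0.0
```

Call:
{"method": "carry_out", "body": {"deltas": [[0, 0, 0, 0, 0, 0, 0.35], [0, 0, 0, 0, 0, 0, 0.3], [0, 0, 0, 0, 0, 0, 0.25], [0, 0, 0, 0, 0, 0, 0.2], [0, 0, 0, 0, 0, 0, 0.2], [0, 0, 0, 0, 0, 0, 0.2], [0, 0, 0, 0, 0, 0, 0.2], [0, 0, 0, 0, 0, 0, 0.2]]}}

```text
time: 14.65
tool_pos: [0.4456, 0.2896, 0.0391]
tool_rot: [3.142, -0.0, 0.245]
contact_force: [0.1, -0.9, 1.3]
opening: 0.03
grip_force: 12.0
```

Call:
{"method": "carry_out", "body": {"deltas": [[0, 0, 0, 0, 0, 0, 0.2], [0, 0, -0.3, 0, 0, 0, 0.2], [0, 0, -0.7, 0, 0, 0, 0.2], [0, 0, -1, 0, 0, 0, 0.2], [0, 0, -2, 0, 0, 0, 0.2], [0, 0, -2, 0, 0, 0, 0.2], [0, 0, -2, 0, 0, 0, 0.2], [0, 0, -1, 0, 0, 0, 0.2]]}}

```text
time: 15.32
tool_pos: [0.4466, 0.2902, 0.1323]
tool_rot: [-3.141, -0.004, 0.245]
contact_force: [0.3, 0.7, -0.1]
opening: 0.0298
grip_force: 12.0
```

```bash
python3 - <<'E'
from h import *
o=robot.observe();print(o['tool_pos'],o['tool_rot'],o['opening'],o['grip_force'])
# seat circle from top depth + image
t=grab('top','t6.png');s=grab('scene','s6.png')
cv2.imwrite('pics/c6.png',np.hstack([cv2.resize(t['image'][205:270,280:345],(400,400)),cv2.resize(s['image'][290:390,160:260],(400,400))]))
c,si=np.cos(o['tool_rot'][2]),np.sin(o['tool_rot'][2])
d=np.array([.5225,-.0275])-o['tool_pos'][:2];print('tool cm',100*(d[0]*c+d[1]*si),100*(d[0]*si-d[1]*c))
E
```

```text
[0.44659463 0.29015899 0.13231339] [-3.14085039 -0.00425855  0.24492328] 0.029780515588380373 11.994710305622718
tool cm -0.3386509702348828 32.65844288972731
```

View pics/c6.png

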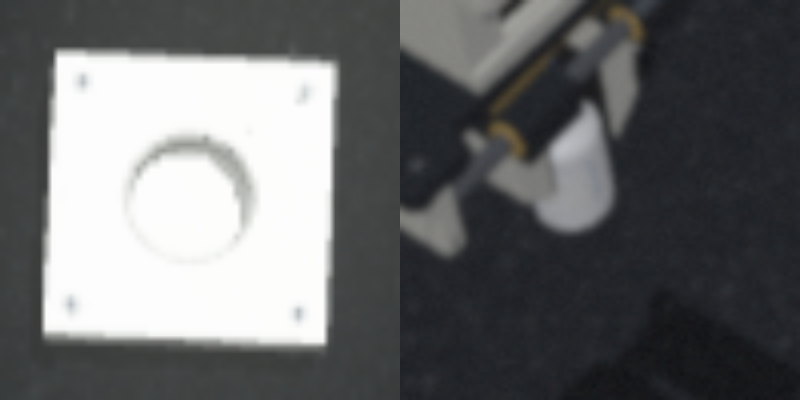

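The seat is centred in the stand (crop 190,197), and the bottle hangs upright in the fingers. Moving over the seat.

Call:
{"method": "carry_out", "body": {"deltas": [[0, 1, 0, 0, 0, 0, 0.2], [0, 2.5, 0, 0, 0, 0, 0.2], [0, 3, 0, 0, 0, 0, 0.2], [0, 3, 0, 0, 0, 0, 0.2], [0, 3, 0, 0, 0, 0, 0.2], [0, 3, 0, 0, 0, 0, 0.2], [0, 3, 0, 0, 0, 0, 0.2], [0, 3, 0, 0, 0, 0, 0.2]]}}

```text
time: 16.08
tool_pos: [0.4968, 0.0789, 0.1276]
tool_rot: [-3.141, 0.003, 0.245]
contact_force: [0.7, 0.4, 0.1]
opening: 0.0299
grip_force: 12.0
```

Call:
{"method": "carry_out", "body": {"deltas": [[-0.3, 3, 0, 0, 0, 0, 0.2], [0, 3, 0, 0, 0, 0, 0.2], [0, 2.5, 0, 0, 0, 0, 0.2], [0, 1.5, 0, 0, 0, 0, 0.2], [0, 1, 0, 0, 0, 0, 0.2], [0, 0.15, 0, 0, 0, 0, 0.2], [0, 0, 0, 0, 0, 0, 0.2], [0, 0, 0, 0, 0, 0, 0.2]]}}

```text
time: 16.75
tool_pos: [0.5212, -0.0272, 0.1286]
tool_rot: [-3.141, 0.001, 0.245]
contact_force: [-1.0, -0.3, -0.1]
opening: 0.0297
grip_force: 12.0
```

```bash
python3 - <<'E'
from h import *
d=grab('wrist','w7.png');s=grab('scene');o=robot.observe();print(o['tool_pos'],o['tool_rot'])
cv2.imwrite('pics/c7.png',np.hstack([cv2.resize(d['image'][100:400,120:520],(400,300)),cv2.resize(s['image'][160:310,240:440],(400,300))]))
c,si=np.cos(o['tool_rot'][2]),np.sin(o['tool_rot'][2])
e=np.array([.5223,-.0274])-o['tool_pos'][:2];print('tool cm',100*(e[0]*c+e[1]*si),100*(e[0]*si-e[1]*c))
E
```

```text
[ 0.52137872 -0.02685785  0.12892089] [-3.14123552e+00  5.27251550e-04  2.46132665e-01]
tool cm 0.07614201714263695 0.07502911203022115
```

View pics/c7.png

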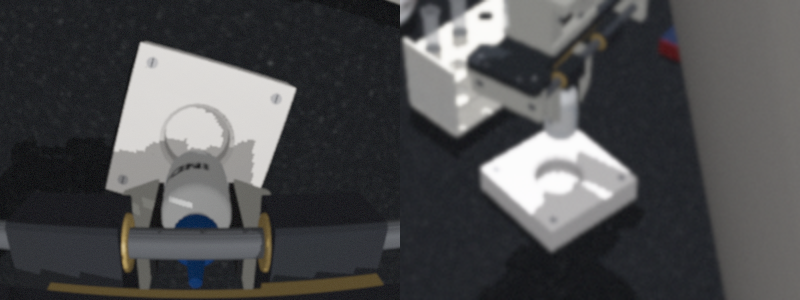

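Bottle and seat are in line in the wrist crop (x≈196) and the bottle is upright. I'll nudge it and lower, easing in at the end.

Call:
{"method": "carry_out", "body": {"deltas": [[0.08, 0.07, 0.8, 0, 0, 0, 0.2], [0, 0, 1.5, 0, 0, 0, 0.2], [0, 0, 1.5, 0, 0, 0, 0.2], [0, 0, 1, 0, 0, 0, 0.2], [0, 0, 0.7, 0, 0, 0, 0.2], [0, 0, 0.5, 0, 0, 0, 0.2], [0, 0, 0.4, 0, 0, 0, 0.2], [0, 0, 0.3, 0, 0, 0, 0.2]]}}

```text
time: 17.52
tool_pos: [0.5229, -0.0283, 0.0619]
tool_rot: [3.141, -0.0, 0.245]
contact_force: [-0.4, 0.2, -0.7]
opening: 0.0297
grip_force: 12.0
```

Call:
{"method": "carry_out", "body": {"deltas": [[0, 0, 0.2, 0, 0, 0, 0.2], [0, 0, 0.2, 0, 0, 0, 0.2], [0, 0, 0.2, 0, 0, 0, 0.2], [0, 0, 0.1, 0, 0, 0, 0.2], [0, 0, 0.1, 0, 0, 0, 0.2], [0, 0, 0.1, 0, 0, 0, 0.2], [0, 0, 0, 0, 0, 0, 0.2], [0, 0, 0, 0, 0, 0, 0.2]]}}

```text
time: 18.18
tool_pos: [0.5227, -0.0284, 0.0531]
tool_rot: [3.141, -0.0, 0.245]
contact_force: [0.4, -0.4, -0.4]
opening: 0.0297
grip_force: 12.0
```

Now the last 2 mm in half-millimetre steps.

Call:
{"method": "carry_out", "body": {"deltas": [[0, 0, 0.05, 0, 0, 0, 0.2], [0, 0, 0.05, 0, 0, 0, 0.2], [0, 0, 0.05, 0, 0, 0, 0.2], [0, 0, 0.05, 0, 0, 0, 0.2], [0, 0, 0, 0, 0, 0, 0.2], [0, 0, 0, 0, 0, 0, 0.2], [0, 0, 0, 0, 0, 0, 0.2], [0, 0, 0, 0, 0, 0, 0.2]]}}

```text
time: 18.85
tool_pos: [0.5228, -0.0284, 0.0512]
tool_rot: [3.141, -0.0, 0.245]
contact_force: [0.2, 0.4, 0.8]
opening: 0.0301
grip_force: 12.0
```

Call:
{"method": "carry_out", "body": {"deltas": [[0, 0, 0.04, 0, 0, 0, 0.2], [0, 0, 0, 0, 0, 0, 0.2], [0, 0, 0, 0, 0, 0, 0.2], [0, 0, 0, 0, 0, 0, 0.2], [0, 0, 0, 0, 0, 0, 0.2], [0, 0, 0, 0, 0, 0, 0.2], [0, 0, 0, 0, 0, 0, 0.2], [0, 0, 0, 0, 0, 0, 0.2]]}}

```text
time: 19.52
tool_pos: [0.5229, -0.0284, 0.0511]
tool_rot: [3.141, -0.001, 0.245]
contact_force: [-0.7, 0.7, 4.8]
opening: 0.0297
grip_force: 12.0
```

The force reads 4.8 N upward, so the bottle is on the floor of the seat. Releasing and rising.

Call:
{"method": "carry_out", "body": {"deltas": [[0, 0, 0, 0, 0, 0, 0.36], [0, 0, 0, 0, 0, 0, 0.42], [0, 0, 0, 0, 0, 0, 0.5], [0, 0, 0, 0, 0, 0, 0.6], [0, 0, 0, 0, 0, 0, 0.6], [0, 0, 0, 0, 0, 0, 0.6], [0, 0, -0.5, 0, 0, 0, 0.6], [0, 0, -1, 0, 0, 0, 0.6]]}}

```text
time: 20.18
tool_pos: [0.522, -0.0282, 0.0653]
tool_rot: [-3.141, 0.002, 0.245]
contact_force: [-0.8, -0.1, -0.2]
opening: 0.0552
grip_force: 0.0
```

Call:
{"method": "carry_out", "body": {"deltas": [[0, 0, -2, 0, 0, 0, 0.6], [0, 0, -2, 0, 0, 0, 0.6], [0, 0, -3, 0, 0, 0, 0.6], [0, 0, -3, 0, 0, 0, 0.6], [0, 0, -3, 0, 0, 0, 0.6], [0, 0, -2, 0, 0, 0, 0.6], [0, 0, 0, 0, 0, 0, 0.6], [0, 0, 0, 0, 0, 0, 0.6]]}}

```text
time: 20.85
tool_pos: [0.5232, -0.0284, 0.2174]
tool_rot: [3.14, -0.003, 0.245]
contact_force: [0.2, 1.2, -0.4]
opening: 0.055
grip_force: 0.0
```

```bash
python3 - <<'E'
from h import *
d=grab('wrist');s=grab('scene');o=robot.observe();print(o['time'],o['tool_pos'],o['qvel'].round(3))
cv2.imwrite('pics/c8.png',np.hstack([cv2.resize(d['image'],(400,300)),cv2.resize(s['image'],(400,300))]))
im=d['image'].astype(int);B,G,R=im[...,0],im[...,1],im[...,2]
m=((B>R+50)&(B>90)).astype(np.uint8);m[330:]=0;m[:,:220]=0;m[:,420:]=0;n,l,st,c=cv2.connectedComponentsWithStats(m);i=1+np.argmax(st[1:,4]);print(st[i],wz(d,*c[i],.084))
E
```

```text
20.95 [ 0.52202086 -0.02824262  0.21506911] [ 0.     0.019  0.011  0.    -0.001 -0.   ]
[305 219  22  23 364] [[ 0.52322325 -0.02939176  0.084     ]]
```

View pics/c8.png

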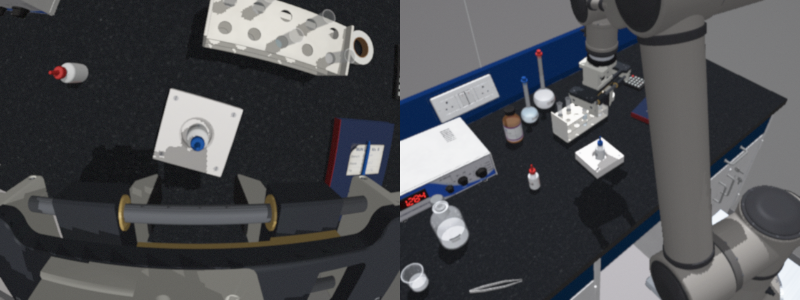

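The blue bottle stands upright in the seat at (198,140), the pen is still on the book at (368,158), and the red bottle is untouched. Handing in.

```bash
python3 -c "
from cell import robot
print(robot.hand_in())"
```

```text
the job is handed in; nothing more can be done
None
```

The job is handed in at about 21 s: the pen lies flat on the log book, the blue-capped bottle stands upright on the floor of the stand's seat, and the red-capped bottle was left where it stood.

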